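Refill the bedside scent blower and start it with its key

TASK

Lift the white bowl off the scent blower, tip it well past level over the blue box until all the dark spent blocks have dropped into the box, and stand the empty bowl back upright in its place between the lugs on the blower. Then put every pale fresh block from the cork mat into the bowl. Last, turn the red key clockwise to start (the green dot), hold it there for about a second and let it spring back to run; leave the book and the bird pictures alone.

Things in the scene. Friction and masses are not known exactly. Their poses are not given: they have to be found in the camera images.
- blower: black low box, the scent blower, fixed, 220 (x) x 340 (y) x 50 mm high; origin at the centre of its underside; the bowl's place (dock) is on its +y half, the key switch on its -y half. Stands turned up to 0.2 rad either way.
- dock (a point): centre of the bowl's place on the blower's top face (50 mm above the table): a dark disc ringed by six aluminium lugs 10 mm high, their inner faces 62 mm from this point; axes those of the blower
- bowl: white round bowl, 0.3 kg: foot radius 50 mm, rim radius 90, 65 high, straight wall flared at 58 degrees, 4 thick, floor 5; stands on the dock with about 9 mm play each way. Origin: centre of its underside, z up through the mouth, +x towards its handle (at the start away from the robot, 0.7 rad either side). Blocks begin to slide out when it is tipped about 70 degrees; 100 to 120 drains it surely.
- bowl_handle (a point): middle of the bowl's handle, where to grip it, at (101, 0, 89) mm in the bowl's frame; axes the bowl's. The handle is a flat steel tab 12 mm thick, 48 wide (along the bowl's y), that rises from the rim at +x and leans 20 degrees outwards; from this point it reaches 24 mm up along its slope to its top and 21 mm down to the rim.
- key (a joint): key switch angle in rad: 0 at rest (the run position), grows as the key is turned clockwise seen from above, up to a stop at 1.1; a spring of 0.2 N m per rad returns it to 0 when let go. Start is 0.85 or more (green dot on the blower).
- key_grip (a point): centre of the red key's bow, on its upright turning axis, 94 mm above the table; the bow is 48 mm long (this point's x), 12 thick (its y) and 36 tall (18 above and below this point), over a round switch base of radius 26 mm whose top is 24 mm below this point. The axes turn with the key; at rest the bow points along the blower's x.
- bin: blue open box for the spent blocks, fixed, 220 (x) x 210 (y) x 80 mm high, walls 6 mm; origin at the centre of its underside. Left or right of the blower.
- mat: cork mat 200 (x) x 220 (y) x 4 mm lying fixed on the table, where the fresh blocks wait; origin at the centre of its underside. On the other side of the blower from the bin.
- fresh0: fresh pale wooden scent block 70 (x) x 30 (y) x 24 mm high, 40 g, loose on the mat; origin at the centre of its underside; may be absent (3 to 5 are there)
- fresh1: fresh pale wooden scent block 70 (x) x 30 (y) x 24 mm high, 40 g, loose on the mat; origin at the centre of its underside; may be absent (3 to 5 are there)
- fresh2: fresh pale wooden scent block 70 (x) x 30 (y) x 24 mm high, 40 g, loose on the mat; origin at the centre of its underside; may be absent (3 to 5 are there)
- fresh3: fresh pale wooden scent block 70 (x) x 30 (y) x 24 mm high, 40 g, loose on the mat; origin at the centre of its underside; may be absent (3 to 5 are there)
- fresh4: fresh pale wooden scent block 70 (x) x 30 (y) x 24 mm high, 40 g, loose on the mat; origin at the centre of its underside; may be absent (3 to 5 are there)
- spent0: spent dark wooden scent block 60 (x) x 26 (y) x 22 mm, 30 g, lying in the bowl at the start; origin at the centre of its underside; may be absent (2 to 4 are there)
- spent1: spent dark wooden scent block 60 (x) x 26 (y) x 22 mm, 30 g, lying in the bowl at the start; origin at the centre of its underside; may be absent (2 to 4 are there)
- spent2: spent dark wooden scent block 60 (x) x 26 (y) x 22 mm, 30 g, lying in the bowl at the start; origin at the centre of its underside; may be absent (2 to 4 are there)
- spent3: spent dark wooden scent block 60 (x) x 26 (y) x 22 mm, 30 g, lying in the bowl at the start; origin at the centre of its underside; may be absent (2 to 4 are there)
- book: yellow book lying flat beyond the blower, 105 x 150 x 20 mm, loose bystander; origin at the centre of its underside
- picture0: small bird picture on a wooden block, standing, 26 (x) x 90 (y) x 90 mm high, loose bystander beyond the blower; origin at the centre of its underside
- picture1: small bird picture on a wooden block, standing, 26 (x) x 90 (y) x 90 mm high, loose bystander beyond the blower; origin at the centre of its underside
Mind the look-alikes: they are no part of the job. Leave any orange or pink look-alike of the fresh1 alone. Leave any purple look-alike of the fresh0 alone.

How it is judged:
On the way, in this order (a step that is already met when the one before it is completed fails the run):
1. the bowl is tipped past 70 degrees over the blue box (angle between bowl's own z axis and vertical above 1.22 rad and horizontal distance between bowl and bin below 0.16 m), for 0.2 s.
2. the bowl stands upright in its place on the blower (horizontal distance between bowl and dock below 0.015 m and z of bowl in the frame of dock below 0.008 m and angle between bowl's own z axis and vertical below 0.12 rad), for 0.2 s.
3. all spent blocks lie in the blue box and all fresh blocks in the docked bowl (all of step 2 and horizontal distance between each of fresh0, fresh1, fresh2, fresh3, fresh4 and bowl below 0.08 m and z of fresh0 in the frame of bowl between -0.005 and 0.085 m and z of fresh1 in the frame of bowl between -0.005 and 0.085 m and z of fresh2 in the frame of bowl between -0.005 and 0.085 m and z of fresh3 in the frame of bowl between -0.005 and 0.085 m and z of fresh4 in the frame of bowl between -0.005 and 0.085 m and x of spent0 in the frame of bin between -0.11 and 0.11 m and y of spent0 in the frame of bin between -0.105 and 0.105 m and height (world z) of each of spent0, spent1, spent2, spent3 below 0.085 m and x of spent1 in the frame of bin between -0.11 and 0.11 m and y of spent1 in the frame of bin between -0.105 and 0.105 m and x of spent2 in the frame of bin between -0.11 and 0.11 m and y of spent2 in the frame of bin between -0.105 and 0.105 m and x of spent3 in the frame of bin between -0.11 and 0.11 m and y of spent3 in the frame of bin between -0.105 and 0.105 m), for 0.2 s.
4. the key is held at start (0.85 rad or more) for half a second (value of joint key above 0.85 rad), for 0.5 s.
5. the key has sprung back to run (value of joint key below 0.1 rad), for 0.2 s.
At the end, for the whole second after the job is handed in: All spent blocks lie inside the blue box; the bowl stands upright (within 0.12 rad) within 15 mm of its place on the blower with every fresh block in it (within 80 mm of its axis, below 85 mm over its underside); the key is back at run (under 0.1 rad); everything is at rest (all of step 3 and linear speed of each of fresh0, fresh1, fresh2, fresh3, fresh4, spent0, spent1, spent2, spent3, bowl below 0.03 m/s and value of joint key below 0.1 rad); the robot touches nothing.
It fails at once if the book is pushed out of place (distance of book from where it was at the start of the episode above 0.03 m).
It fails at once if a bird picture is pushed out of place or knocked over (distance of picture0 from where it was at the start of the episode above 0.03 m or angle between picture0's own z axis and vertical above 0.5 rad).
It fails at once if a bird picture is pushed out of place or knocked over (distance of picture1 from where it was at the start of the episode above 0.03 m or angle between picture1's own z axis and vertical above 0.5 rad).
Of spent0, spent1, spent2, spent3 only 2 to 4 are there at a start; the rules pass over those that are not, and their reading is None.
Of fresh0, fresh1, fresh2, fresh3, fresh4 only 3 to 5 are there at a start; the rules pass over those that are not, and their reading is None.
At some moment in a run one of fresh0, fresh1, fresh2, fresh3, fresh4 may be knocked a few centimetres aside while the robot is not near it.
It also fails if it takes over 210 s, if anything falls off the work surface, if the arm or the gripper's body presses on something with over 40 N, if the wrist force passes 120 N, or if a joint passes its speed limit or range.

ROBOT

A 6-joint arm with a two-finger parallel gripper is mounted at the origin on the work surface. World frame = base frame: x ahead of the robot, y to its left, z up, the work surface at z = 0. Lengths are in m, angles in rad, forces in N, time in s.
With the tool pointing down it reaches from about 0.325 to 1 m from the base axis. Payload 5.1 kg.
Tool frame: the origin (TCP) lies between the finger pads; the fingertips stand 19 mm ahead of it and the grasp point (between the pads) is the TCP; z points along the fingers, y is the line along which they close (so a half turn about z gives the same grasp; the last joint's range is limited). The gripper opens to 85 mm and grips with 20 to 120 N. Pads are 22 mm wide; open, the fingers measure 114 mm over their backs; the gripper's body (76 mm by 85 mm) begins 54 mm behind the grasp point. The pads swing forward as they close: fully open they stand 13 mm farther back than shut.
Start: joints at [-1.335, 0.124, 1.65, -0, 1.367, -0.083], TCP at [0.204, -0.617, 0.25] pointing down, gripper open.
Joint ranges: [-2.61, 2.61], [-1.02, 2.33], [0.03, 2.71], [-1.35, 4.49], [0.32, 2.68], [-2.91, 2.91]. Speed limits (rad/s): [2.57, 2.57, 3.14, 3.14, 3.14, 3.14].

INTERFACE

Orientations are given as a rotation vector (axis times angle).
In Python, from plant import manip gives the robot as it stands. Calls block until the motion is done:
- manip.movep(position, orientation): joint-space move of the TCP to a pose.
- manip.movel(position, rotation=None, v=0.15, threshold=None): straight line of the TCP; rotation=None keeps the orientation; v is the mean speed in m/s. With threshold (N) it stops when the force on the tool has changed by that much, and returns True; else False.
- manip.move_joints(angles): joint-space move.
- manip.command_gripper(opening, grip_force=None): finger opening in m; grip_force is the grip in N (None keeps the last); returns when the fingers have stopped.
- manip.wait(seconds).
- manip.inverse_kinematics(position, orientation): joint angles nearest the present ones, or None.
- manip.snapshot(name): name is "side" or "top" or "wrist"; returns a dict with "pixels" (420x560x3 uint8, red, green, blue), "z_map" (420x560 float32, m along the optical axis (not along the pixel's ray), 0 where there is no reading), "K" (3x3 intrinsics, pixels), "R" (3x3) and "t" (3): a world point X has camera coordinates R X + t. Camera axes: x right, y down, z forward; pixel columns grow to the right and rows downward; lengths in m; the calibration is good to about 2 mm. The wrist camera is an equidistant fisheye: a pixel r from the principal point sees the ray r / f radians off the axis. A picture is of the moment at which its call begins.
A pose or a line that the arm cannot do raises manip.MotionError and nothing moves.
- manip.sign_off(): hands the job in; it is judged then, once.
Readings, each from a call of its own:
- manip.read_time_s(): time.
- manip.read_q(): joint angles.
- manip.read_joint_vel(): joint speeds.
- manip.read_joint_efforts(): joint torques, N m.
- manip.read_position(): TCP position.
- manip.read_tcp_rot(): TCP orientation.
- manip.read_contact_force(): force on the tool from outside, world axes, zero at the start.
- manip.read_ft_torque(): the same for the moment, N m.
- manip.read_grip_width(): finger opening in m.
- manip.read_grip_force(): force on a finger pad.
Only numpy, scipy, OpenCV 4.12 (cv2) and the standard library are available. Lean on these libraries where they do the work, as an engineer would, in place of code of your own. Each camera call takes 0.05 s, during which the arm holds its last target. There are 200 camera calls.

## Working session

There is one attempt and no reset: what is moved stays moved. The work goes in short steps, each a Python script; the robot and the scene stay as the last script left them, time stands still between calls to the robot, and variables do not carry over. Pictures are saved under pics/ and viewed, at most 14 in all, crops included, and the job is handed in when it is done.

```bash
mkdir -p pics; ls
python3 - <<'E'
from plant import manip
import cv2,numpy as np
for n in ("top","side"):
    s=manip.snapshot(n); cv2.imwrite(f"pics/{n}0.png",s["pixels"][...,::-1]); np.savez(f"{n}0.npz",**s)
    print(n,s["K"].tolist(),(-s["R"].T@s["t"]).round(3),s["R"].round(2).tolist())
E
```

```text
pics
top [[407.3461565856357, 0.0, 277.024095859193], [0.0, 407.3461565856357, 204.54097436072016], [0.0, 0.0, 1.0]] [ 0.394 -0.065  1.182] [[0.02, -1.0, 0.01], [-0.99, -0.02, -0.13], [0.13, -0.01, -0.99]]
side [[385.32240214426326, 0.0, 286.42638891374804], [0.0, 385.32240214426326, 211.8661273686016], [0.0, 0.0, 1.0]] [-0.181  0.656  0.892] [[-0.72, -0.7, -0.01], [-0.41, 0.44, -0.8], [0.56, -0.56, -0.6]]
```

View pics/top0.png

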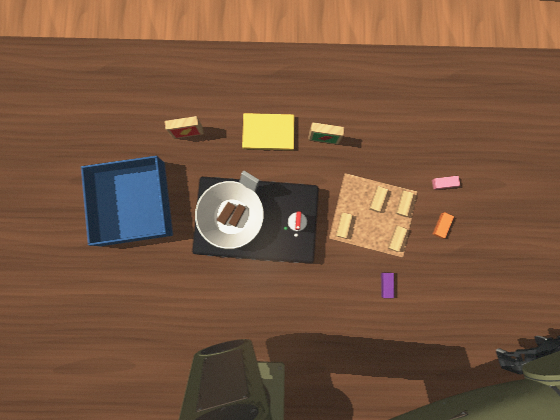

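View pics/side0.png

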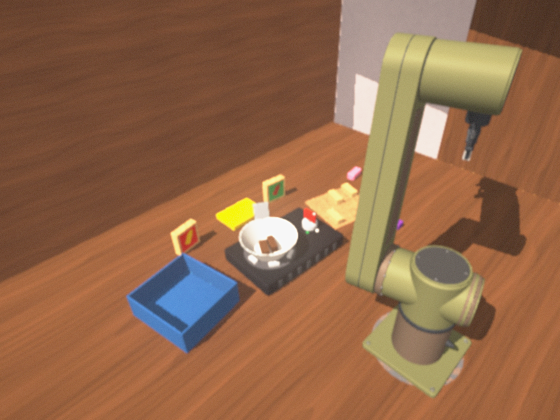

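The top view shows the blower at (255,220), bowl centre (230,215) with its handle at (249,181), and the red key at (297,222). The bin is at (126,200) on the left. The mat is at (373,215) with 4 fresh blocks, and the pink, orange and purple look-alikes lie outside it. Next I'll measure these.

```bash
cat > h.py <<'E'
import numpy as np, cv2
from scipy.optimize import least_squares
def cloud(s):
    v,u=np.mgrid[0:420,0:560]; z=s["z_map"]; K=s["K"]
    P=np.stack([(u-K[0,2])/K[0,0]*z,(v-K[1,2])/K[1,1]*z,z],-1)-s["t"]
    P=P@s["R"]; P[z==0]=np.nan
    return P
def rect(xy):   # centre, half-turn angle of long side, sizes (long, short)
    (c,(w,h),a)=cv2.minAreaRect((xy*1000).astype(np.float32))
    a=np.deg2rad(a)
    if w<h: w,h,a=h,w,a+np.pi/2
    return np.array(c)/1000,(a+np.pi/2)%np.pi-np.pi/2,(w,h)
def comps(m,P,amin=30):
    n,l,st,_=cv2.connectedComponentsWithStats(m.astype(np.uint8),connectivity=4)
    return [P[l==i] for i in range(1,n) if st[i,4]>=amin]
def circ(xy):
    r=least_squares(lambda p:np.hypot(*(xy-p[:2]).T)-p[2],[*xy.mean(0),.09],loss='soft_l1',f_scale=.002)
    return r.x
def hsv(s): return cv2.cvtColor(s["pixels"],cv2.COLOR_RGB2HSV)
def fresh(s,P=None):
    P=cloud(s) if P is None else P; H=hsv(s)
    m=(P[...,2]>.018)&(P[...,2]<.06)&(H[...,0]>12)&(H[...,0]<32)&(H[...,1]<150)&(H[...,2]>120)&(P[...,0]<.62)&(P[...,1]<-.15)
    return [(*rect(p[:,:2]),np.median(p[:,2]),len(p)) for p in comps(m,P)]
E
python3 - <<'E'
from h import *
s=np.load("top0.npz");P=cloud(s);H=hsv(s);z=P[...,2]
print("table",np.nanmedian(z[300:340,100:180]))
h,sa,v=H[...,0],H[...,1],H[...,2]
X,Y=P[...,0],P[...,1]
box=(X>.2)&(X<.62)&(Y>-.25)&(Y<.25)
m=box&(v<60)&(z>.043)&(z<.058); print("blower",rect(P[m][:,:2]))
w=box&(sa<60)&(v>100)
m=w&(z>.109)&(z<.118); print("bowl",circ(P[m][:,:2]),m.sum())
m=w&(z>.125)&(z<.17); p=P[m]; print("handle",p.mean(0),p.max(0),p.min(0),len(p), np.linalg.svd((p-p.mean(0)).T)[0].round(2).tolist())
m=box&((h<6)|(h>174))&(sa>150)&(v>120)&(Y<0)&(z>.07)
for p in comps(m,P,10): print("key",rect(p[:,:2]),np.median(p[:,2]),p[:,2].max(),len(p))
m=(h>95)&(h<125)&(sa>100)&(z>.072)&(z<.09); print("bin",rect(P[m][:,:2]),np.median(z[m]))
m=(h>95)&(h<125)&(sa>100)&(z<.02); print("binfloor",rect(P[m][:,:2]))
for f in fresh(s,P): print("fresh",f)
m=box&(v<120)&(sa>80)&(z>.06)&(h<20)
for p in comps(m,P,20): print("spent",rect(p[:,:2]),np.median(p[:,2]),len(p))
m=box&(X>.0)&(z>.03); 
for nm,a,b in(("green",40,80),):
  g=box&(h>a)&(h<b)&(sa>120)&(z>.03)&(z<.06); print(P[g].mean(0),g.sum())
E
```

```text
table -0.0005321340267117501
blower (array([0.49921075, 0.03403801]), np.float64(1.5137888336587149), (441.7156677246094, 218.81228637695312))
bowl [0.50087488 0.05041933 0.08586644] 515
handle [ 5.87371504e-01 -5.85561319e-04  1.49948296e-01] [0.60791256 0.02135877 0.16578159] [ 0.56733141 -0.02676755  0.12508612] 189 [[-0.53, -0.36, -0.76], [-0.05, -0.89, 0.46], [-0.84, 0.28, 0.46]]
key (array([ 0.49466269, -0.13063263]), np.float64(-0.07201427272072358), (37.86457061767578, 9.181525230407715)) 0.11042169799061827 0.11488645729583176 58
bin (array([0.53900201, 0.34440414]), np.float64(0.1660576979911217), (219.8649139404297, 211.02880859375)) 0.07863829993748077
binfloor (array([0.53370728, 0.36188916]), np.float64(-1.40471076548087), (246.72604370117188, 215.15560913085938))
fresh (array([ 0.5639762 , -0.36794351]), np.float64(-0.3334085937180724), (70.6571273803711, 30.581172943115234), np.float64(0.0273274927260531), 267)
fresh (array([ 0.55303149, -0.44295636]), np.float64(-0.299182046862537), (70.47874450683594, 30.692279815673828), np.float64(0.02760140797088994), 271)
fresh (array([ 0.48626129, -0.26794241]), np.float64(-0.24338469412568742), (70.1316146850586, 30.44690704345703), np.float64(0.027310197592288955), 267)
fresh (array([ 0.45124246, -0.42080658]), np.float64(-0.3522339468316247), (70.48883819580078, 31.754804611206055), np.float64(0.027015475601475956), 277)
spent (array([0.50561163, 0.04974517]), np.float64(-0.42496247935670706), (63.729766845703125, 52.0969352722168)) 0.07832364532499991 308
spent (array([ 0.20283459, -0.02378088]), np.float64(-1.3381486992360814), (18.331954956054688, 1.883294939994812)) 0.28406032017131644 28
[ 0.47284777 -0.09802902  0.05502634] 2
```

```bash
cat >> h.py <<'E'
from scipy.spatial.transform import Rotation as Rn
S,C=np.sin(np.deg2rad(20)),np.cos(np.deg2rad(20))
LIFT=.003  # grip this much up the tab
def bowlR(h,th=0): return (Rn.from_euler('z',h)*Rn.from_euler('y',-th)).as_matrix()
def grip(pb,Rb,sg,up=0.):
    """TCP pose gripping the handle of a bowl at pb,Rb; up = metres back along the tab"""
    z=-(Rb@[S,0,C]); y=sg*(Rb@[C,0,-S]); 
    R=np.stack([np.cross(y,z),y,z],1)
    return pb+Rb@[.101,0,.089]-z*(LIFT+up), Rn.from_matrix(R).as_rotvec()
def tip_pose(lip,h,th): 
    Rb=bowlR(h,th); return lip-Rb@[-.09,0,.065],Rb
E
python3 - <<'E'
from h import *
from plant import manip
s=np.load("top0.npz");P=cloud(s);H=hsv(s);z=P[...,2];v=H[...,2];X,Y=P[...,0],P[...,1]
m=(v<60)&(z>.043)&(z<.058)&(X>.35)&(X<.65)
for p in comps(m,P,300): print("blower",rect(p[:,:2]),p[:,:2].min(0),p[:,:2].max(0),len(p))
pb=np.array([.5009,.0504,.05]);h0=-.53
for sg in(1,-1):
    print(sg,"grip",[np.round(q,2) if (q:=manip.inverse_kinematics(*grip(pb,bowlR(h0),sg,u))) is not None else None for u in(0,.08)])
    print("  lift",manip.inverse_kinematics(*grip(pb+[0,0,.17],bowlR(h0),sg)))
    for h in np.arange(-.6,1.5,.2):
        c=np.array([.539,.344,.17])+.03*np.array([np.cos(h),np.sin(h),0])
        qs=[manip.inverse_kinematics(*grip(*tip_pose(c,h,t),sg)) for t in(0,.6,1.2,1.6,2.0)]
        print("  %.1f"%h,[None if q is None else np.round(q,1).tolist() for q in qs])
E
```

```text
blower (array([ 0.49117715, -0.09868858]), np.float64(-0.05237119599446238), (217.41946411132812, 176.3985595703125)) [ 0.37920647 -0.19025841] [ 0.60348105 -0.01487889] 2547
blower (array([0.40699109, 0.10155137]), np.float64(1.003412453135578), (166.90109252929688, 69.75265502929688)) [0.38954728 0.01360859] [0.48125128 0.15577419] 503
1 grip [array([-0.15,  0.26,  1.71,  0.13,  1.5 ,  0.35]), array([-0.16,  0.24,  1.6 ,  0.12,  1.63,  0.35])]
  lift [-0.1489399   0.13527153  1.56070674  0.13012636  1.76978436  0.3859317 ]
  -0.6 [[0.1, 0.5, 1.3, 0.2, 1.6, 0.7], [0.3, 0.2, 1.5, -0.2, 1.3, 1.0], [0.7, 0.0, 1.7, -0.9, 1.2, 1.5], [0.9, 0.0, 1.9, -1.3, 1.4, 1.8], None]
  -0.4 [[0.2, 0.6, 1.2, 0.2, 1.7, 0.6], [0.4, 0.2, 1.5, -0.2, 1.3, 0.8], [0.6, -0.0, 1.8, -0.8, 1.1, 1.3], None, None]
  -0.2 [[0.3, 0.7, 1.0, 0.2, 1.7, 0.5], [0.4, 0.3, 1.4, -0.1, 1.3, 0.6], [0.6, -0.1, 1.8, -0.8, 0.9, 1.2], None, [1.0, -0.1, 2.2, 4.4, 1.3, 2.2]]
  0.0 [[0.3, 0.8, 0.9, 0.1, 1.8, 0.3], [0.4, 0.3, 1.4, -0.1, 1.2, 0.4], [0.6, -0.1, 1.9, -0.7, 0.8, 0.9], None, [0.9, -0.2, 2.3, 4.2, 1.1, 2.3]]
  0.2 [[0.4, 0
[... 2128 characters left out ...]
], None, [0.4, -0.5, 2.5, 2.7, 0.6, 0.4]]
  0.8 [None, [0.5, 0.3, 1.4, 0.1, 1.2, 2.9], [0.4, -0.2, 1.9, 0.5, 0.7, 2.5], [0.3, -0.4, 2.2, 1.4, 0.5, 1.6], [0.2, -0.5, 2.5, 2.2, 0.8, 0.8]]
  1.0 [[0.7, 0.8, 0.9, -0.1, 1.8, 2.8], [0.6, 0.3, 1.4, 0.1, 1.2, 2.7], [0.4, -0.1, 1.9, 0.7, 0.8, 2.2], [0.2, -0.3, 2.2, 1.4, 0.8, 1.5], [0.0, -0.3, 2.4, 2.0, 1.1, 0.9]]
  1.2 [[0.7, 0.7, 1.0, -0.2, 1.8, 2.6], [0.6, 0.3, 1.4, 0.2, 1.3, 2.5], [0.3, -0.1, 1.9, 0.8, 0.9, 2.0], [0.1, -0.3, 2.1, 1.4, 1.0, 1.4], [-0.0, -0.2, 2.3, 1.8, 1.3, 1.0]]
  1.4 [[0.8, 0.7, 1.1, -0.2, 1.7, 2.5], [0.6, 0.2, 1.4, 0.2, 1.3, 2.3], [0.3, -0.1, 1.8, 0.8, 1.1, 1.8], [0.1, -0.1, 2.0, 1.3, 1.2, 1.3], [-0.1, -0.0, 2.2, 1.7, 1.5, 1.0]]
```

```bash
python3 - <<'E'
from h import *
from plant import manip
pb=np.array([.5009,.0504,.05]);h0=-.53
manip.command_gripper(.055)
manip.movep(*grip(pb,bowlR(h0),1,.08)); print(manip.read_time_s())
s=manip.snapshot("wrist"); cv2.imwrite("pics/w1.png",s["pixels"][...,::-1])
p,r=grip(pb,bowlR(h0),1,.03); print(manip.movel(p,r,v=.1,threshold=15))
s=manip.snapshot("side"); cv2.imwrite("pics/s1.png",cv2.resize(s["pixels"][130:330,180:400,::-1],None,fx=2.5,fy=2.5)); print(manip.read_time_s(),manip.read_contact_force())
E
python3 -c "
import cv2,numpy as np
a=cv2.imread('pics/w1.png');b=cv2.imread('pics/s1.png')
b=cv2.resize(b,(400,364));a=cv2.resize(a,(400,300));b=b[:300]
cv2.imwrite('pics/c1.png',np.hstack([a,b]))"
```

```text
3.0833
False
3.8333 [ 0.35487996 -0.33950392  0.16538207]
```

View pics/c1.png

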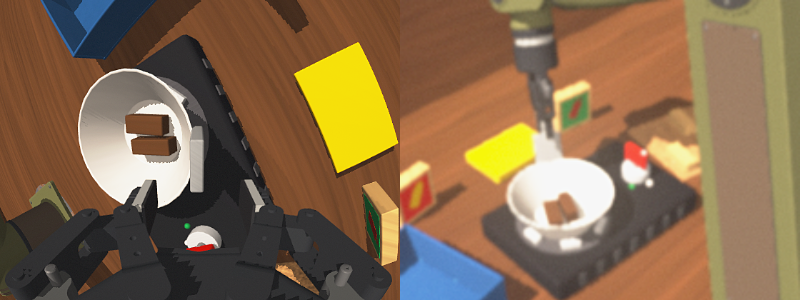

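The tab, at (196,160) in the left wrist view, sits midway between the fingers at (148,190) and (255,190). The bowl holds two spent blocks. Now I'll grip, lift, and photograph the bare dock.

```bash
python3 - <<'E'
from h import *
from plant import manip
pb=np.array([.5009,.0504,.05]);h0=-.53
p,r=grip(pb,bowlR(h0),1); print(manip.movel(p,r,v=.06,threshold=15))
manip.command_gripper(.0,100); print("grip",manip.read_grip_width(),manip.read_grip_force(),manip.read_position()-p)
manip.movel(p+[0,0,.02],v=.05); print(manip.read_contact_force(),manip.read_grip_width())
manip.movel(p+[0,0,.17],v=.12); print(manip.read_contact_force(),manip.read_ft_torque())
h=1.3; d=np.array([np.cos(h),np.sin(h),0]); c=np.array([.539,.344,0])+.03*d
q=grip(*tip_pose(c+[0,0,.27],h,0),1); manip.movep(*q); print(manip.read_time_s(),manip.read_grip_width())
for n in("top","side"):
    s=manip.snapshot(n); np.savez(n+"1.npz",**s); cv2.imwrite(f"pics/{n}1.png",s["pixels"][...,::-1])
E
python3 -c "
import cv2,numpy as np
a=cv2.imread('pics/top1.png')[100:310,60:340];b=cv2.imread('pics/side1.png')
a=cv2.resize(a,(400,300));b=cv2.resize(b,(400,300))
cv2.imwrite('pics/c2.png',np.hstack([a,b]))"
```

```text
False
grip 0.011239829935249758 97.62861371040344 [0.00014831 0.00011966 0.00074663]
[ 0.1085947  -0.92088498 -4.44690566] 0.010974096053670298
[ 0.58256484 -0.13226922 -3.72778647] [-0.3527961  -0.59927558 -0.0542034 ]
8.9167 0.010991797935984336
```

View pics/c2.png

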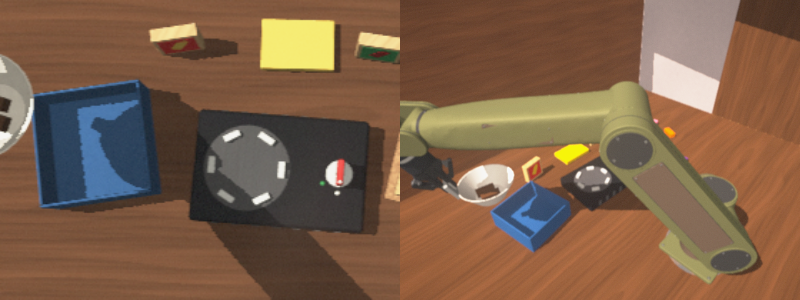

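The bowl is held beyond the bin with both spent blocks aboard, and the bare dock ring is visible at about (247,168) in the left half. Next I'll measure the dock and tip the bowl.

```bash
python3 - <<'E'
from h import *
from plant import manip
s=np.load("top1.npz");P=cloud(s);H=hsv(s);z=P[...,2];v=H[...,2];sa=H[...,1];X,Y=P[...,0],P[...,1]
b=(X>.36)&(X<.63)&(Y>-.21)&(Y<.16)
m=b&(sa<70)&(z>.04)&(z<.057)&(v<75)
L=max(comps(m,P,300),key=len); print("blower",rect(L[:,:2]),len(L))
m=b&(sa<60)&(v>95)&(z>.052)&(z<.068)&(Y>-.05)
cs=np.array([[*rect(p[:,:2])[0],np.median(p[:,2])] for p in comps(m,P,6)]); print("lugs",cs.round(4).tolist()); print(circ(cs[:,:2]))
h=1.3; d=np.array([np.cos(h),np.sin(h),0]); c=np.array([.539,.344,.17])+.03*d
for t in(0,.4,.8,1.1,1.4,1.7,1.95):
    p,r=grip(*tip_pose(c+[0,0,.05*(t<.1)],h,t),1); manip.movel(p,r,v=.12)
manip.wait(.8); print(manip.read_time_s(),manip.read_contact_force(),manip.read_grip_width())
for n in("top","side"):
    s=manip.snapshot(n); cv2.imwrite(f"pics/{n}2.png",s["pixels"][...,::-1])
E
python3 -c "
import cv2,numpy as np
a=cv2.imread('pics/top2.png')[100:310,60:340];b=cv2.imread('pics/side2.png')
a=cv2.resize(a,(400,300));b=cv2.resize(b,(400,300))
cv2.imwrite('pics/c3.png',np.hstack([a,b]))"
```

```text
blower (array([ 0.49574213, -0.01594063]), np.float64(1.5141113424667232), (337.7100524902344, 218.41326904296875)) 6663
lugs [[0.5614, 0.081, 0.0595], [0.5566, 0.0103, 0.0595], [0.5041, 0.1172, 0.059], [0.5174, 0.0042, 0.0528], [0.4981, -0.0192, 0.0587], [0.4428, 0.0852, 0.0592], [0.4411, 0.0182, 0.0593]]
[0.50081867 0.05002921 0.06772298]
14.175 [ 0.53219784  0.30835693 -2.49661215] 0.01095537716397764
```

View pics/c3.png

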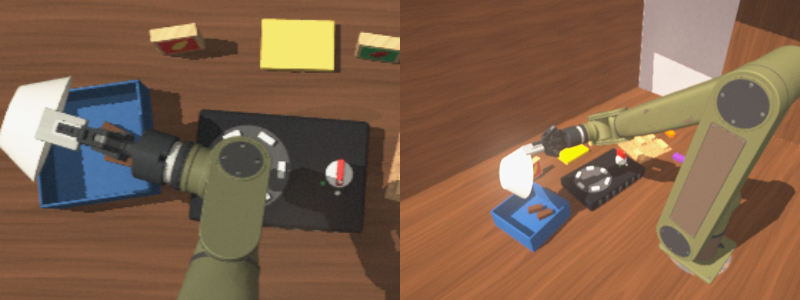

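Both spent blocks lie in the bin, at (540,212) in the side half, and the bowl is empty. The lugs centre on (0.5007, 0.0488), which agrees with the bowl fit. Now I'll return the bowl to the dock.

Run:
```python
from h import *
from plant import manip
h=1.3; d=np.array([np.cos(h),np.sin(h),0]); c=np.array([.539,.344,.17])+.03*d
for t in(1.4,.8,0):
    p,r=grip(*tip_pose(c+[0,0,.08*(t<.1)],h,t),1); manip.movel(p,r,v=.25)
dk=np.array([.5007,.0495,.05])
p,r=grip(dk,bowlR(-.53),1)
manip.movep(p+[0,0,.15],r); manip.movel(p+[0,0,.03],v=.15); print(manip.read_time_s())
print(manip.movel(p+[0,0,-.003],v=.03,threshold=6),manip.read_position()-p,manip.read_contact_force())
manip.command_gripper(.055); print(manip.read_position()-p)
p2,_=grip(dk,bowlR(-.53),1,.09); manip.movel(p2,v=.2)
manip.movep([.40,-.36,.32],r) if 0 else manip.movep([.33,-.33,.3],[np.pi,0,0])
print(manip.read_time_s())
s=manip.snapshot("top"); np.savez("top3.npz",**s); cv2.imwrite("pics/top3.png",s["pixels"][...,::-1])
P=cloud(s);H=hsv(s);z=P[...,2];w=(H[...,1]<60)&(H[...,2]>100)&(P[...,0]>.2)&(P[...,0]<.62)&(abs(P[...,1]-.05)<.2)
m=w&(z>.109)&(z<.118); print("bowl",circ(P[m][:,:2]))
for q in(P[w&(z>.105)&(z<.125)],): 
    A=np.c_[q[:,:2]-q[:,:2].mean(0),np.ones(len(q))]; print("rim plane",np.linalg.lstsq(A,q[:,2],rcond=None)[0])
m=w&(z>.125)&(z<.17);print("handle",P[m].mean(0))
for f in fresh(s,P): print("fresh",f)
```

```text
19.75
True [-6.19893625e-05 -1.02283196e-04  7.28170675e-04] [0.55324951 0.52398033 5.87489341]
[-1.03251774e-03 -2.57516933e-06 -1.19311242e-03]
23.3333
bowl [0.50073534 0.04869973 0.08573631]
rim plane [ 0.00415527 -0.00508531  0.11180199]
handle [ 0.5874839  -0.00173193  0.1502084 ]
fresh (array([ 0.56328906, -0.36758948]), np.float64(-0.3478383994524483), (69.26453399658203, 31.122591018676758), np.float64(0.027439985254087793), 267)
fresh (array([ 0.55297321, -0.44320966]), np.float64(-0.2791979523586914), (70.36380004882812, 31.267305374145508), np.float64(0.027379325765816486), 273)
fresh (array([ 0.48667902, -0.26746225]), np.float64(-0.24983660134056773), (70.74357604980469, 29.887779235839844), np.float64(0.027326681717198986), 263)
fresh (array([ 0.45110345, -0.42018207]), np.float64(-0.3576898317988153), (69.49962615966797, 29.804414749145508), np.float64(0.02753273162188015), 279)
```

View pics/top3.png

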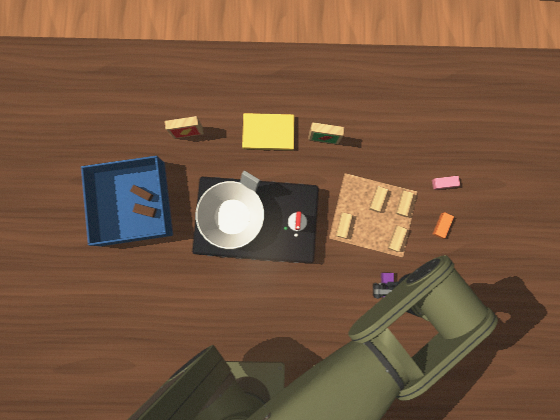

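```bash
cat >> h.py <<'E'
def down(a,q6=None):
    from plant import manip
    return (Rn.from_euler('z',a)*Rn.from_euler('x',np.pi)).as_rotvec()
def down_best(p,a):
    from plant import manip
    o=[(abs(q[5]),k) for k in(0,1) if (q:=manip.inverse_kinematics(p,down(a+k*np.pi))) is not None]
    return down(a+min(o)[1]*np.pi)
BOWL=np.array([.5007,.0488,.05])
def one(i,f):
    from plant import manip
    c,a=f[0],f[1]; p=np.array([*c,.026]); r=down_best(p,a)
    manip.command_gripper(.058); manip.movep(p+[0,0,.10],r); manip.movel(p,v=.15,threshold=15)
    manip.command_gripper(0,40); w=manip.read_grip_width(); print(i,"width",w,"z",manip.read_position()[2])
    if not .024<w<.035: manip.command_gripper(.058); manip.movel(p+[0,0,.2],v=.3); return False
    manip.movel(p+[0,0,.22],v=.3)
    a=-.53+(i//2)*np.pi/2; n=np.array([-np.sin(a),np.cos(a),0])*(-.017,.017)[i%2]
    bot=.055+(.012,.028,.032,.052,.06)[i] ; q=BOWL+n; q[2]=bot+.022; 
    if i==4: q[:2]=BOWL[:2]
    t=np.array([q[0],q[1],.25]); r=down_best(t,a); manip.movep(t,r)
    print(manip.movel(q,v=.15,threshold=10)); manip.command_gripper(.042); manip.movel(t,v=.25); print("t",manip.read_time_s())
    return True
E
python3 - <<'E'
from h import *
from plant import manip
for i in range(2):
    s=manip.snapshot("top"); F=sorted(fresh(s),key=lambda f:-f[0][1]); print(len(F),F[0]); one(i,F[0])
s=manip.snapshot("top"); np.savez("top4.npz",**s);b=manip.snapshot("wrist")["pixels"][...,::-1]
a=s["pixels"][140:290,160:430,::-1]
cv2.imwrite("pics/c4.png",np.hstack([cv2.resize(a,(400,300)),cv2.resize(b,(400,300))]))
for f in fresh(s): print(f)
E
```

```text
4 (array([ 0.48658951, -0.26736679]), np.float64(-0.22991775428342898), (69.9064712524414, 29.994770050048828), np.float64(0.027378654563888542), 264)
0 width 0.02964738720253474 z 0.027540870668403532
False
t 30.9417
3 (array([ 0.56355505, -0.36764001]), np.float64(-0.3509580263533669), (70.76915740966797, 30.59402847290039), np.float64(0.02729576189510409), 264)
1 width 0.029112624408712564 z 0.02784486776996599
False
t 39.475
(array([ 0.55314655, -0.44330771]), np.float64(-0.288202366320359), (70.79521179199219, 31.19510269165039), np.float64(0.027436865952083337), 274)
(array([ 0.45098373, -0.42078506]), np.float64(-0.3428771966577395), (70.23892974853516, 30.631208419799805), np.float64(0.027481307532262744), 271)
```

View pics/c4.png

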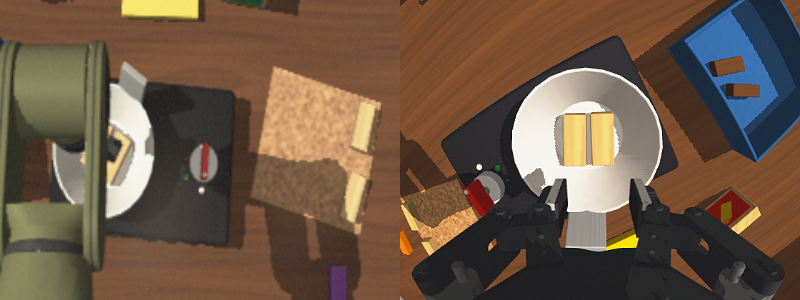

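Both blocks lie flat side by side in the bowl, at (588,138) in the wrist half, and two remain on the mat. I'll place those, then re-check.

Run:
```python
from h import *
from plant import manip
for i in (2,3):
    s=manip.snapshot("top"); F=sorted(fresh(s),key=lambda f:-f[0][1]); print(len(F),F[0]); one(i,F[0])
b=manip.snapshot("wrist")["pixels"][...,::-1]
manip.movep([.48,-.25,.3],down_best(np.array([.48,-.25,.3]),-.0567+np.pi*0))
s=manip.snapshot("top"); np.savez("top5.npz",**s); P=cloud(s)
a=s["pixels"][140:290,100:370,::-1]
cv2.imwrite("pics/c5.png",np.hstack([cv2.resize(a,(400,300)),cv2.resize(b,(400,300))]))
print("fresh left",fresh(s)); H=hsv(s);z=P[...,2]
w=(H[...,1]<60)&(H[...,2]>100)&(P[...,0]>.2)&(P[...,0]<.62)&(abs(P[...,1]-.05)<.11)
print("bowl",circ(P[w&(z>.109)&(z<.118)][:,:2]))
m=(H[...,0]>12)&(H[...,0]<32)&(H[...,1]>60)&(np.hypot(P[...,0]-.5007,P[...,1]-.0488)<.085)&(z>.06)
q=P[m]; print("blocks",np.nanpercentile(q,[2,50,98],axis=0),np.hypot(*(q[:,:2]-BOWL[:2]).T).max())
```

```text
2 (array([ 0.4512724, -0.4206012]), np.float64(-0.3449495354599854), (70.86640930175781, 30.60400390625), np.float64(0.027297544233814808), 274)
2 width 0.029186205991214333 z 0.027657045052643017
False
t 47.6083
1 (array([ 0.55380194, -0.44304361]), np.float64(-0.28913846744352156), (71.66612243652344, 30.36070442199707), np.float64(0.02716711889590271), 273)
3 width 0.028827455944217362 z 0.027916527117915445
False
t 55.55
fresh left []
bowl [0.50081503 0.04882483 0.08582741]
blocks [[0.46284092 0.00793442 0.07572132]
 [0.49934122 0.04620067 0.10211455]
 [0.53739877 0.08424099 0.10624723]] 0.05100158479261719
```

View pics/c5.png

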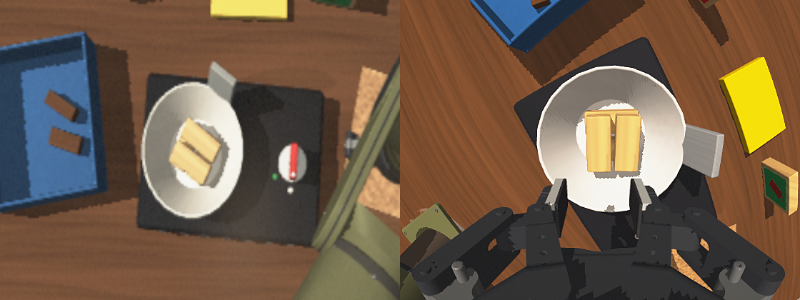

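All four are stacked within 51 mm of the bowl's axis, the tops at 0.106 m. Next I'll locate the key axis more exactly.

Run:
```python
from h import *
for n in("top3","top5"):
    s=np.load(n+".npz");P=cloud(s);H=hsv(s);z=P[...,2];h,sa,v=H[...,0],H[...,1],H[...,2]
    b=np.hypot(P[...,0]-.49,P[...,1]+.13)<.05
    m=b&((h<10)|(h>170))&(sa>100)&(z>.06)
    print("red",rect(P[m][:,:2]),P[m].mean(0),m.sum()); t=m&(z>.105); print("top",rect(P[t][:,:2]),P[t][:,0].min(),P[t][:,0].max(),t.sum())
    w=b&(sa<70)&(v>80)&(z>.058)&(z<.08); print("base",rect(P[w][:,:2]),cv2.minEnclosingCircle((P[w][:,:2]*1000).astype(np.float32)),np.median(z[w]))
```

```text
red (array([ 0.48999051, -0.13099489]), np.float64(-0.08941510096719263), (47.769893646240234, 11.086793899536133)) [ 0.49217976 -0.13046184  0.10751246] 79
top (array([ 0.49088586, -0.13153671]), np.float64(-0.07156819323813579), (45.815040588378906, 10.807469367980957)) 0.4682032455565902 0.513667241417194 66
base (array([ 0.48897876, -0.13159499]), np.float64(1.5614905761558875), (47.14582824707031, 46.82481384277344)) ((489.9117126464844, -131.12489318847656), 25.376174926757812) 0.06924716436663206
red (array([ 0.489823  , -0.13086888]), np.float64(-0.05333592609934357), (47.64171600341797, 10.326839447021484)) [ 0.49175738 -0.13028155  0.10714454] 77
top (array([ 0.48986761, -0.13105109]), np.float64(-0.0788989436127423), (47.6749267578125, 10.237488746643066)) 0.4659642951123742 0.5135585949913349 65
base (array([ 0.488978  , -0.13171208]), np.float64(-1.5480436620366698), (47.093685150146484, 46.67864990234375)) ((489.8833312988281, -131.66213989257812), 25.6763858795166) 0.06919605527435552
```

Run:
```python
from h import *
from plant import manip
k=np.array([.4897,-.131,.096]); a=-.06
for j in(0,np.pi):
    qs=[manip.inverse_kinematics(k,down(a+j-d)) for d in(0,1.02)]
    if all(q is not None for q in qs): print(j,[q[5] for q in qs]); J=j
a+=J
manip.command_gripper(.06); manip.movep(k+[0,0,.09],down(a)); print(manip.movel(k,v=.1,threshold=10))
manip.command_gripper(0,50); print(manip.read_grip_width(),manip.read_contact_force())
for d in np.arange(.17,1.03,.17): manip.movep(k,down(a-d))
print(d,manip.read_ft_torque(),manip.read_contact_force(),manip.read_position()-k)
manip.wait(.3); s=manip.snapshot("wrist"); cv2.imwrite("pics/k.png",s["pixels"][...,::-1]); manip.wait(.9)
```

```text
0 [np.float64(1.263471288723327), np.float64(2.2834712887233284)]
3.141592653589793 [np.float64(-1.8781213648664654), np.float64(-0.8581213648664652)]
False
0.011357856333061574 [0.22314137 3.02501116 2.60594055]
1.02 [0.84866956 0.16340139 0.19886098] [-0.98700857  5.45869132  5.67428701] [0.00023494 0.0004025  0.0004854 ]
```

View pics/k.png

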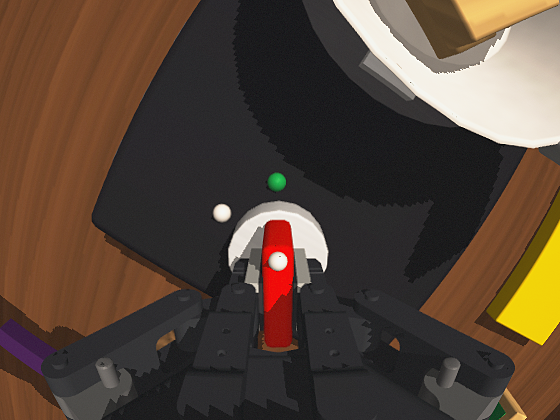

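The red bow at (278,285) points at the green dot at (277,182), and the torque of 0.20 N·m matches about 1.0 rad of spring. I'll release it, withdraw and check.

Run:
```python
from h import *
from plant import manip
manip.command_gripper(.08); manip.wait(.5)
p=manip.read_position(); manip.movel(p+[0,0,.15],v=.15)
manip.movep([.33,-.33,.3],[np.pi,0,0]); manip.wait(.5)
s=manip.snapshot("top"); P=cloud(s);H=hsv(s);z=P[...,2];h,sa=H[...,0],H[...,1]
m=(np.hypot(P[...,0]-.49,P[...,1]+.13)<.05)&((h<10)|(h>170))&(sa>100)&(z>.06); print("key",rect(P[m][:,:2]))
w=(sa<60)&(H[...,2]>100)&(P[...,0]>.2)&(P[...,0]<.62)&(abs(P[...,1]-.05)<.11)
print("bowl",circ(P[w&(z>.109)&(z<.118)][:,:2]),manip.read_time_s(),manip.read_contact_force())
cv2.imwrite("pics/end.png",s["pixels"][100:300,60:460,::-1])
```

```text
key (array([ 0.49003308, -0.13098363]), np.float64(-0.09581441075054364), (48.24574661254883, 10.739331245422363))
bowl [0.50091273 0.04877968 0.08567165] 68.3583 [0.02396428 0.16383928 0.80319736]
```

View pics/end.png

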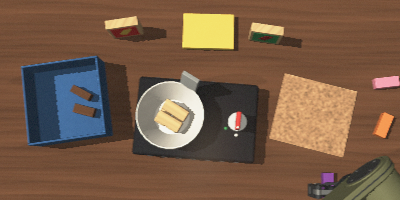

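The key is back at run (its reading is close to the one before turning), the bowl is docked with all four blocks, both spent blocks are in the bin, and the arm is clear.

```bash
python3 -c "
from plant import manip
print(manip.sign_off())"
```

```text
the job is handed in; nothing more can be done
None
```

The job was handed in at about 68 s of the 210 s (the hand-in gave no verdict): both spent blocks are in the blue box, the bowl is back on its dock with all four fresh blocks, and the key was held at start for over a second and has sprung back to run.

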